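Square the cover plate on the marking press tray

TASK

The red cover plate lies crooked on the marking press's sliding tray. Use the blue hook tool in the tray's finger hole to draw the tray fully out (not the gripper itself), then, with the tray still out, turn the plate on the tray by pushing its free corner, keeping its notched corner on the brass peg and never lifting it, until its long edge lies flat along the steel fence. Then push the tray fully home under the press and leave the hook tool standing upright on the bench, with the other things on the bench left where they are.

Things in the scene. Friction and masses are not known exactly. Their poses are not given: they have to be found in the camera images.
- press: Fixed blue C-frame marking press. x points from its mouth inward (the tray is drawn out along -x), z up, origin on the bench on the tray's centre line. Grey bed x -60 to 240 mm, y +-85, 14 high, rails at y +-70 up to z 28; column x 210 to 290, y +-60, 320 high; head x 60 to 220, y +-50, z 190 to 310; quill under it at x 100 down to z 115.
- tray (a joint): Travel of the tray in m: 0 is fully home under the press (start), 0.14 is fully out, a hard stop. About 7 N of friction; it stays where it is left.
- tray_top (a point): Aluminium tray on the slide, 200 (x) x 150 (y) x 8 mm; origin at the centre of its top face, 36 mm above the bench; axes as the press's (home at press x +70 mm, out at -70). An orange tab with a finger hole, 52 mm wide, z -8 to 0, runs from its front edge (x -100) to x -146. A brass peg, 17 mm diameter, 32 high, stands at x 61, y 43.
- tray_fence (a point): Middle of the foot of the fence's face, on the tray's top at tray x 5, y -53 mm; axes as the tray's. The fence is a steel bar 12 mm high that runs along x from tray x -60 to 70 mm; its face looks to +y.
- tray_peg (a point): Foot of the brass peg's axis on the tray's top face; axes as the tray's.
- tray_hole (a point): Centre of the square finger hole (24 x 24 mm, right through the 8 mm tab), at the tab's top face, tray x -120 mm, y 0; axes as the tray's. The tab's bar in front of the hole is 14 mm wide along x.
- plate: Red cover plate, 140 x 104 x 18 mm, 0.3 to 0.6 kg, flat on the tray, too wide to grasp. A corner has an 18 x 18 mm notch that holds the peg (0.5 mm play). Origin: middle of the notch, at the underside (on the peg's axis). The plate spans x -131 to 9, y -95 to 9, z 0 to 18 mm. Square: its x is the tray's x and its edge y -95 lies along the fence (1 mm play). It starts 0.35 to 0.8 rad clockwise of that.
- plate_corner (a point): The plate's free corner, opposite the notch, at plate x -131, y -95 mm, on the underside; axes as the plate's. Pushing the end face x = -131 near this corner along the plate's +x with 2 to 4 N turns the plate counter-clockwise (seen from above) about the peg and keeps the notch on the peg.
- hook_center (a point): Centre of the hook tool's blue handle, half-way up. Handle 120 (x) x 24 (y) x 36 mm (z), standing on the bench on its flat underside; 0.16 kg. x runs along the handle to the hook's tip, z up. A steel rod, 10 mm diameter, leaves the +x end 28 mm above the underside and at x = +115 mm turns straight down to 1 mm above the underside's level.
- hook_tip (a point): Lower end of the down-turned hook tip of the hook tool, at x +115 mm from the handle's centre, 1 mm above the level of the handle's underside.
- canister: Black canister, 68 mm diameter, 125 high; origin under its centre. To be left alone.
- cup_a: White cup, 80 mm across the rim, 110 high; origin under its centre. To be left alone.
- cup_b: A second white cup, the same. To be left alone.
- jar: Small paste jar, 56 mm diameter, 52 high; origin under its centre. To be left alone.
- tape: Yellow tape roll lying flat, 90 mm diameter, 25 high; origin under its centre. To be left alone.
- fitting: Upright brass fitting, 44 mm diameter, 68 high; origin under its centre. To be left alone.
- wrench: Wrench lying flat, 190 mm long along its x axis; origin near its middle. To be left alone.

How it is judged (in metres and radians):
On the way, in this order (a step that is already met when the one before it is completed fails the run):
1. the tray is drawn out to at least 120 mm of its 140 mm travel with the hook tool pulling on it (value of joint tray above 0.12 m and contact force between hook and tray above 0.5 N).
2. with the tray still at least 80 mm out, the plate is square to the fence within 0.06 rad, its notch within 6 mm of the peg's axis (angle between the x axis of plate and the x axis of tray_peg, either way round below 0.06 rad and horizontal distance between plate and tray_peg below 0.006 m and angle between plate's own z axis and vertical below 0.05 rad and value of joint tray above 0.08 m), for 0.2 s.
At the end, for the whole second after the job is handed in: The tray is within 6 mm of fully home, the plate lies flat on it, square to the fence within 0.06 rad and with its notch centre within 6 mm of the peg's axis, and the hook tool stands upright on the bench (centre below 24 mm, tilt under 0.1 rad), all at rest (angle between the x axis of plate and the x axis of tray_peg, either way round below 0.06 rad and horizontal distance between plate and tray_peg below 0.006 m and angle between plate's own z axis and vertical below 0.05 rad and value of joint tray below 0.006 m and linear speed of each of plate, hook below 0.01 m/s and height (world z) of hook_center below 0.024 m and angle between hook_center's own z axis and vertical below 0.1 rad); the robot touches nothing.
It fails at once if the gripper's fingers draw the tray out themselves (contact force between the fingers and tray above 2 N and velocity of joint tray above 0.02 m/s).
It fails at once if the plate's notched corner leaves the peg (more than 15 mm) (horizontal distance between plate and tray_peg above 0.015 m).
It fails at once if the plate is lifted or tipped (height (world z) of plate above 0.046 m or angle between plate's own z axis and vertical above 0.15 rad).
It fails at once if another thing on the bench is moved by more than 25 mm or tipped over (distance of any of canister, cup_a, cup_b, jar, tape, fitting, wrench from where it was at the start of the episode above 0.025 m or angle between any of canister, cup_a, cup_b, jar, tape, fitting, wrench's own z axis and vertical above 0.5 rad).
It also fails if it takes over 61 s, if anything falls off the work surface, if the arm or the gripper's body presses on something with over 40 N, if the wrist force passes 120 N, or if a joint passes its speed limit or range.

ROBOT

A 6-joint arm with a two-finger parallel gripper is mounted at the origin on the work surface. World frame = base frame: x ahead of the robot, y to its left, z up, the work surface at z = 0. Lengths are in m, angles in degrees, forces in N, time in s.
With the tool pointing down it reaches from about 0.3 to 0.75 m from the base axis. Payload 8.5 kg.
Tool frame: the origin (TCP) lies midway between the tips of the shut fingers; the grasp point (between the pads) lies 19 mm behind it; z points along the fingers, y is the line along which they close (so a half turn about z gives the same grasp; the last joint's range is limited). The gripper opens to 88 mm and grips with 3 to 60 N. Pads are 18 mm wide; open, the fingers measure 123 mm over their backs; the gripper's body (75 mm by 187 mm) begins 45 mm behind the grasp point.
Start: joints at [-86.992, 21.807, 74.336, -0, 83.858, -12.336], TCP at [0.146, -0.53, 0.239] pointing down, gripper open.
Joint ranges: [-178.18, 178.18], [-50.72, 133.34], [12.68, 142.11], [-81.47, 261.47], [9.98, 163.14], [-165.26, 165.26]. Speed limits (degrees/s): [136.94, 136.94, 180, 180, 180, 180].

INTERFACE

Orientations are given as a 3x3 rotation matrix whose columns are the frame's x, y, z axes.
In Python, from workcell import ctrl gives the robot as it stands.
- The arm moves only by the shell command python3 -m pendant 'ROWS'. ROWS is JSON, a list of rows, each an object of numbers: "dx", "dy", "dz": the shift along the tool's x, y, z in units of 0.25 m (1.0 is 0.25 m); "ax", "ay", "az": the turn, a rotation vector about the tool's x, y, z in units of 45 degrees (1.0 is 45 degrees); "grip": the opening, from 0 (shut) to 1 (fully open). In form: [{"dx": .., "dy": .., "dz": .., "ax": .., "ay": .., "az": .., "grip": ..}, ...]. A call has 1 to 20 rows; each row is the pose to reach, as a shift and turn from the pose commanded when the call began, along the tool's axes at that moment; what a row does not reach only later rows make up. A row lasts 1/8 s, in which the tool goes at most 62.5 mm and 10.7 degrees, less where a joint would pass 70% of its speed; a pose out of reach is approached as far as the arm can. A call with a number of a shift or a turn outside -1 to 1 is refused whole. A call with a gripper value outside its range is refused whole. The fingers move at their own pace and stop on an object; the grip force is fixed at half the most. Time passes only in rows, so rows that repeat a pose let the fingers close. It gives the time, the measured TCP pose, the force, the opening and the grip force at its end, in the units of the state.
- ctrl.sense(): the state, without advancing time (a new reading comes with each control period).
- ctrl.capture(name): name is "side" or "top"; returns the picture (400x640x3 uint8, blue, green, red); there is no depth.
- ctrl.calibration(name): a dict with "fov_y" (degrees; the focal length in pixels is half the picture's height over the tangent of half this angle, whatever the lens; pixels are square), "cx", "cy" (the principal point, pixels), "extrinsics" (4x4, takes a point from camera to world coordinates). Camera axes: x right, y down, z forward; pixel columns grow to the right and rows downward; lengths in m; the calibration is good to about 2 mm. A picture is of the moment at which its call begins. calibration takes no time and is no camera call.
- ctrl.hand_in(): hands the job in; it is judged then, once.
The state is a dict: "t": time; "qpos": joint angles; "joint_vel": joint speeds; "joint_torque": joint torques, N m; "eef_pos": TCP position; "orientation": TCP orientation; "contact_force": force on the tool from outside, world axes, zero at the start; "ft_torque": the same for the moment, N m; "width": finger opening in m; "grip_force": force on a finger pad.
Only numpy, scipy, OpenCV 4.12 (cv2) and the standard library are available. Lean on these libraries where they do the work, as an engineer would, in place of code of your own. Each camera call takes 0.05 s, during which the arm holds its last target. There are 200 camera calls.

## Working session

There is one attempt and no reset: what is moved stays moved. The work goes in short steps, Python scripts to look and compute and a shell command to move; the robot and the scene stay as the last step left them, time stands still between calls to the robot, and variables do not carry over. Pictures are saved under pics/ and viewed, at most 10 in all, crops included, and the job is handed in when it is done.

```bash
ls; mkdir -p pics
python3 - <<'E'
from workcell import ctrl
import cv2,numpy as np
np.set_printoptions(precision=4,suppress=True)
for n in("side","top"):
    c=ctrl.calibration(n);print(n,{k:v for k,v in c.items() if k!="extrinsics"});print(np.array(c["extrinsics"]))
    cv2.imwrite(f"pics/{n}0.png",ctrl.capture(n))
s=ctrl.sense();print(s)
E
```

```text
pics
side {'fov_y': 45.6540908546598, 'cx': 309.19902881380796, 'cy': 195.3712089407172}
[[-0.7743 -0.4109  0.4813  0.0433]
 [-0.6326  0.5238 -0.5705  0.4767]
 [-0.0177 -0.7461 -0.6655  0.7045]
 [ 0.      0.      0.      1.    ]]
top {'fov_y': 48.527324501992105, 'cx': 317.4747357892659, 'cy': 198.2664259696591}
[[-0.0264 -0.985   0.1703  0.3776]
 [-0.9996  0.0254 -0.0084 -0.0559]
 [ 0.004  -0.1704 -0.9854  0.9782]
 [ 0.      0.      0.      1.    ]]
{'t': 0.1, 'qpos': array([-86.9918,  21.8369,  74.3778,  -0.0011,  83.8581, -12.3355]), 'joint_vel': array([ 0.022 , -0.1587, -0.1032,  0.1144,  0.0387, -0.0073]), 'joint_torque': array([  0.0026, -43.8657, -22.4914,   0.0714,   0.0341,  -0.0001]), 'eef_pos': array([ 0.1455, -0.5301,  0.2382]), 'orientation': array([[ 0.9644,  0.2646, -0.0001],
       [ 0.2646, -0.9644,  0.0013],
       [ 0.0003, -0.0012, -1.    ]]), 'contact_force': array([ 0.845 , -0.5235,  0.5323]), 'ft_torque': array([ 0.0102, -0.0171,  0.0332]), 'grip_force': 0.0, 'width': 0.087788921431497}
```

View pics/top0.png

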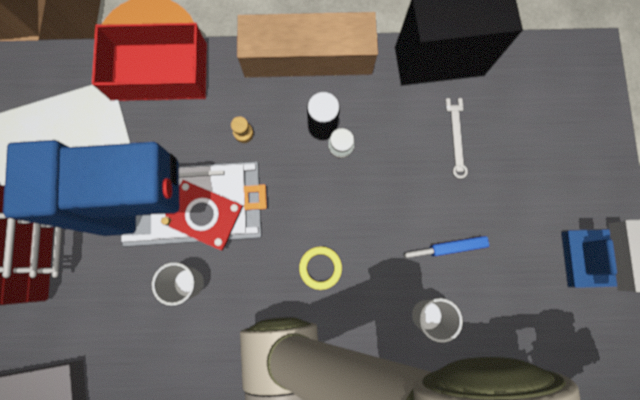

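View pics/side0.png

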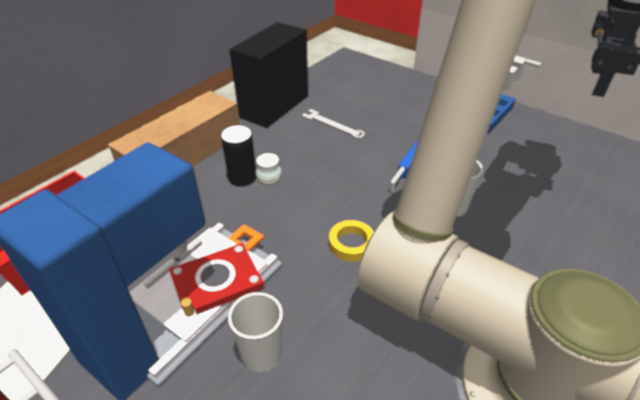

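The top view shows the press at left with its tray opening toward image right (-y), tab hole at about (255,197) and plate at (203,214). The hook handle is at (461,245) with its tip at (408,255), pointing at the press. The side view shows the tab at (247,238) and the hook partly hidden behind the arm.

```bash
cat > h.py <<'E'
from workcell import ctrl
import cv2,numpy as np
np.set_printoptions(precision=4,suppress=True)
def ray(n,uv):
    c=ctrl.calibration(n);f=200/np.tan(np.radians(c["fov_y"])/2);E=np.array(c["extrinsics"])
    d=E[:3,:3]@np.array([(uv[0]-c["cx"])/f,(uv[1]-c["cy"])/f,1]);return E[:3,3],d/np.linalg.norm(d)
def onz(n,uv,z):
    o,d=ray(n,uv);return o+d*(z-o[2])/d[2]
def tri(uvt,uvs):
    o1,d1=ray("top",uvt);o2,d2=ray("side",uvs)
    s=np.linalg.lstsq(np.c_[d1,-d2],o2-o1,rcond=None)[0];p,q=o1+s[0]*d1,o2+s[1]*d2
    return (p+q)/2,np.linalg.norm(p-q)
def proj(n,p):
    c=ctrl.calibration(n);f=200/np.tan(np.radians(c["fov_y"])/2);E=np.array(c["extrinsics"])
    q=E[:3,:3].T@(np.array(p)-E[:3,3]);return np.array([c["cx"]+f*q[0]/q[2],c["cy"]+f*q[1]/q[2]])
def blob(im,lo,hi,box):
    h=cv2.cvtColor(im,cv2.COLOR_BGR2HSV);m=cv2.inRange(h,lo,hi);k=np.zeros_like(m);x0,y0,x1,y1=box;k[y0:y1,x0:x1]=m[y0:y1,x0:x1]
    c=max(cv2.findContours(k,0,2)[0],key=cv2.contourArea);return c,cv2.minAreaRect(c)
E
python3 - <<'E'
from h import *
t=cv2.imread("pics/top0.png");s=cv2.imread("pics/side0.png")
for nm,lo,hi,b,z in(("handle",(100,120,60),(125,255,255),(400,220,520,270),.036),("tab",(8,120,120),(22,255,255),(240,180,275,215),.036),("plate",(0,150,90),(7,255,255),(165,175,250,255),.054)):
    c,r=blob(t,lo,hi,b);bp=cv2.boxPoints(r);print(nm,r,"\n",bp,"\n",np.array([onz("top",p,z) for p in bp]))
    e=cv2.approxPolyDP(c,4,True)[:,0];print(e.tolist())
a=cv2.resize(t[150:270,140:300],None,fx=5,fy=5,interpolation=cv2.INTER_CUBIC)
cv2.imwrite("pics/a.png",a)
b=np.vstack([cv2.resize(t[215:275,390:500],(770,420),interpolation=cv2.INTER_CUBIC)[:, :400],])
b=np.hstack([cv2.resize(t[225:275,395:495],(500,250),interpolation=cv2.INTER_CUBIC),np.zeros((250,300,3),np.uint8)])
c=cv2.resize(s[215:285,160:320],(800,350),interpolation=cv2.INTER_CUBIC)
b[:,500:]=cv2.resize(s[140:190,380:440],(300,250),interpolation=cv2.INTER_CUBIC)
cv2.imwrite("pics/b.png",np.vstack([b,c]))
E
```

```text
handle ((459.74322509765625, 245.45944213867188), (11.672327041625977, 56.882049560546875), 80.53767395019531) 
 [[430.7297 244.3784]
 [486.8378 235.027 ]
 [488.7567 246.5405]
 [432.6487 255.8919]] 
 [[ 0.4351 -0.3013  0.036 ]
 [ 0.4518 -0.4222  0.036 ]
 [ 0.4274 -0.424   0.036 ]
 [ 0.4108 -0.3037  0.036 ]]
[[487, 238], [434, 244], [433, 255], [485, 247]]
tab ((255.14138793945312, 196.9034423828125), (23.312644958496094, 21.550983428955078), 86.633544921875) 
 [[243.7    185.9   ]
 [265.2138 184.6345]
 [266.5828 207.9069]
 [245.069  209.1724]] 
 [[0.5717 0.0949 0.036 ]
 [0.5733 0.0484 0.036 ]
 [0.5223 0.0457 0.036 ]
 [0.5207 0.0919 0.036 ]]
[[264, 185], [244, 187], [246, 209], [266, 207]]
plate ((202.20689392089844, 215.01724243164062), (64.73406982421875, 48.71468734741211), 23.198589324951172) 
 [[162.8621 224.6552]
 [182.0517 179.8793]
 [241.5517 205.3793]
 [222.3621 250.1552]] 
 [[0.4897 0.2606 0.054 ]
 [0.5844 0.223  0.054 ]
 [0.5263 0.0965 0.054 ]
 [0.4334 0.1359 0.054 ]]
[[180, 186], [181, 210], [167, 215], [169, 224], [221, 249], [241, 206], [236, 203], [239, 209], [233, 213], [233, 202], [188, 183], [187, 191]]
```

View pics/a.png

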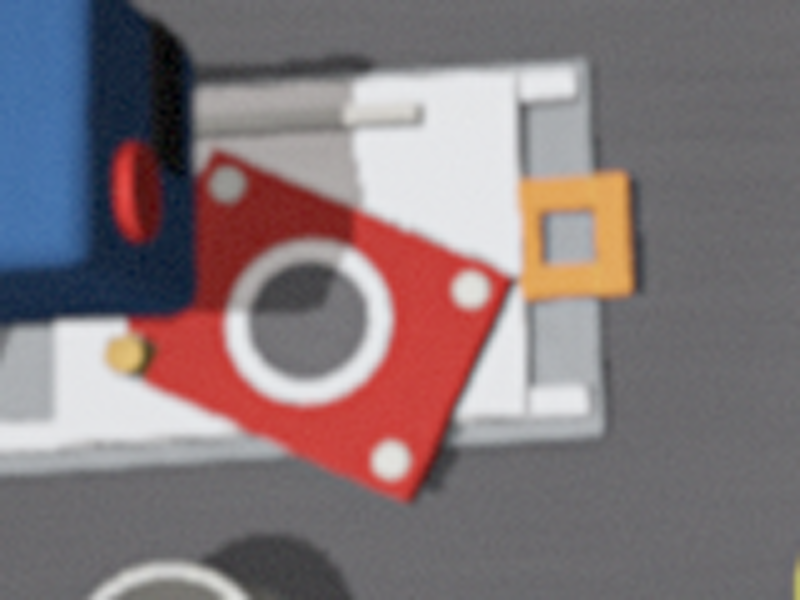

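View pics/b.png

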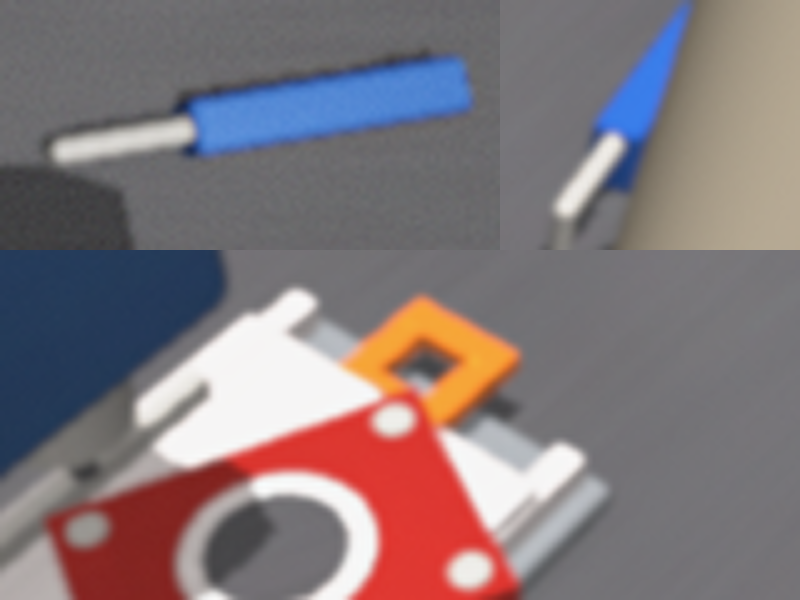

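The crops show the tab and its hole clearly (hole centre about crop (569,237), pixel (253.8,197.4)). The plate's free corner is at (242,206), the peg at (165,220), and the hook's rod bend at (406,255) in top and (392,182) in side.

Run:
```python
from h import *
print("rod bend",tri((406.4,255),(392.4,182)))
for p in [(.5733,.0484,.036),(.5223,.0457,.036),(.5717,.0949,.036)]: print(proj("side",p))
print("tabA",tri((265.2,184.6),(245,224.4)),"tabB",tri((266.5,208),(264,236)))
hl=onz("top",(253.8,197.4),.036);print("hole",hl, "hole side",tri((253.8,197.4),(245,238.5)))
print("peg top",onz("top",(165.2,220.5),.068))
for n,u,z in(("canister",(323,100),.125),("jar",(342,137),.052),("tape",(320.5,268),.025),("cupb",(440,318),.11),("cupa",(174,284),.11)): print(n,onz("top",u,z))
# handle top edges
for u in [(432,245),(488,236.4),(434,256),(489,246.2)]: print(onz("top",u,.036))
```

```text
rod bend (array([ 0.4151, -0.2493,  0.0294]), np.float64(0.0015198729951882792))
[244.9668 223.8863]
[264.6095 234.6772]
[228.4555 237.6967]
tabA (array([0.5736, 0.0485, 0.0344]), np.float64(0.00030338849281500655)) tabB (array([0.523 , 0.0465, 0.0325]), np.float64(0.0008149683325433961))
hole [0.5459 0.0731 0.036 ] hole side (array([0.5471, 0.074 , 0.0324]), np.float64(0.0014159501176741174))
peg top [0.4965 0.2513 0.068 ]
canister [ 0.7271 -0.0798  0.125 ]
jar [ 0.6712 -0.1207  0.052 ]
tape [ 0.392  -0.0665  0.025 ]
cupb [ 0.291  -0.2899  0.11  ]
cupa [0.3678 0.2163 0.11  ]
[ 0.4338 -0.3039  0.036 ]
[ 0.4488 -0.4244  0.036 ]
[ 0.4105 -0.3065  0.036 ]
[ 0.4281 -0.4246  0.036 ]
```

Heights and positions agree with the given geometry (tab 33–36 mm; the peg predicted from the tab is within 1 mm of where I measured it). Next I move toward the hook handle.

```bash
cat > go.py <<'E'
# python3 go.py x y z yaw_y : shift/turn in pendant units to a tool-down pose
import sys
from h import *
from scipy.spatial.transform import Rotation as R
x,y,z,w=map(float,sys.argv[1:5]);s=ctrl.sense();O=np.array(s["orientation"]);w=np.radians(w)
Y=np.array([np.cos(w),np.sin(w),0]);Z=np.array([0,0,-1.]);T=np.c_[np.cross(Y,Z),Y,Z]
print("t",s["t"],"pos",s["eef_pos"],"F",s["contact_force"],"w",s["width"],"\nd",O.T@(np.array([x,y,z])-s["eef_pos"])/.25,"a",R.from_matrix(O.T@T).as_rotvec(degrees=True)/45,"q",s["qpos"])
E
python3 -m pendant '[{"dx":0.9,"dy":-0.336,"dz":0.2,"az":-1,"grip":1},{"dx":0.9,"dy":-0.336,"dz":0.2,"az":-1,"grip":1},{"dx":0.9,"dy":-0.336,"dz":0.2,"az":-1,"grip":1},{"dx":0.9,"dy":-0.336,"dz":0.2,"az":-1,"grip":1},{"dx":0.9,"dy":-0.336,"dz":0.2,"az":-1,"grip":1},{"dx":0.9,"dy":-0.336,"dz":0.2,"az":-1,"grip":1}]'
python3 go.py .4303 -.3648 .07 7.8
```

```text
t 0.1 pos [ 0.1455 -0.5301  0.2382] F [ 0.845  -0.5235  0.5323] w 0.087788921431497 
d [ 1.2734 -0.3355  0.6736] a [-0.0011 -0.0014 -1.8324] q [-86.9918  21.8369  74.3778  -0.0011  83.8581 -12.3355]invalid input
```

```bash
python3 -m pendant '[{"dx":0.9,"dy":-0.336,"dz":0.2,"ax":0,"ay":0,"az":-0.95,"grip":1},{"dx":0.9,"dy":-0.336,"dz":0.2,"ax":0,"ay":0,"az":-0.95,"grip":1},{"dx":0.9,"dy":-0.336,"dz":0.2,"ax":0,"ay":0,"az":-0.95,"grip":1},{"dx":0.9,"dy":-0.336,"dz":0.2,"ax":0,"ay":0,"az":-0.95,"grip":1},{"dx":0.9,"dy":-0.336,"dz":0.2,"ax":0,"ay":0,"az":-0.95,"grip":1},{"dx":0.9,"dy":-0.336,"dz":0.2,"ax":0,"ay":0,"az":-0.95,"grip":1}]'
python3 go.py .4303 -.3648 .07 7.8
```

```text
t: 0.85
eef_pos: [0.34, -0.3902, 0.1888]
orientation: [[0.529, 0.848, -0.0], [0.848, -0.529, -0.0], [-0.0, -0.0, -1.0]]
contact_force: [0.0, 1.0, -0.6]
width: 0.0881
grip_force: 0.0
t 0.85 pos [ 0.34   -0.3902  0.1888] F [ 0.0474  0.9929 -0.6283] w 0.08809424648239544 
d [0.2773 0.2527 0.4749] a [-0.0003  0.0002 -0.8836] q [-62.0413  21.08    84.3151  -0.0184  74.6067 -30.0737]
```

```bash
python3 -m pendant '[{"dx":0.277,"dy":0.253,"dz":0.2,"ax":0,"ay":0,"az":-0.884,"grip":1},{"dx":0.277,"dy":0.253,"dz":0.3,"ax":0,"ay":0,"az":-0.884,"grip":1},{"dx":0.277,"dy":0.253,"dz":0.4,"ax":0,"ay":0,"az":-0.884,"grip":1},{"dx":0.277,"dy":0.253,"dz":0.475,"ax":0,"ay":0,"az":-0.884,"grip":1},{"dx":0.277,"dy":0.253,"dz":0.475,"ax":0,"ay":0,"az":-0.884,"grip":1},{"dx":0.277,"dy":0.253,"dz":0.475,"ax":0,"ay":0,"az":-0.884,"grip":1}]'
python3 go.py .4303 -.3648 .006 7.8
python3 - <<'E'
from h import *
t=ctrl.capture("top");s=ctrl.capture("side")
cv2.imwrite("pics/c.png",np.vstack([cv2.resize(t[190:330,370:570],(800,560))[:300],cv2.resize(s[100:260,360:560],(375,300)).copy()@np.eye(3) if 0 else cv2.copyMakeBorder(cv2.resize(s[100:260,360:560],(375,300)),0,0,0,425,0)]))
E
```

```text
t: 1.6
eef_pos: [0.4303, -0.3656, 0.0709]
orientation: [[-0.133, 0.991, 0.001], [0.991, 0.133, -0.001], [-0.001, 0.001, -1.0]]
contact_force: [0.3, -0.3, -0.2]
width: 0.0879
grip_force: 0.0
t 1.6 pos [ 0.4303 -0.3656  0.0709] F [ 0.2857 -0.2802 -0.2124] w 0.08785462614797049 
d [0.0037 0.0003 0.2597] a [ 0.0009  0.0017 -0.004 ] q [-52.3664  33.1455  85.5521  -0.0032  61.2154 -59.9857]
```

View pics/c.png

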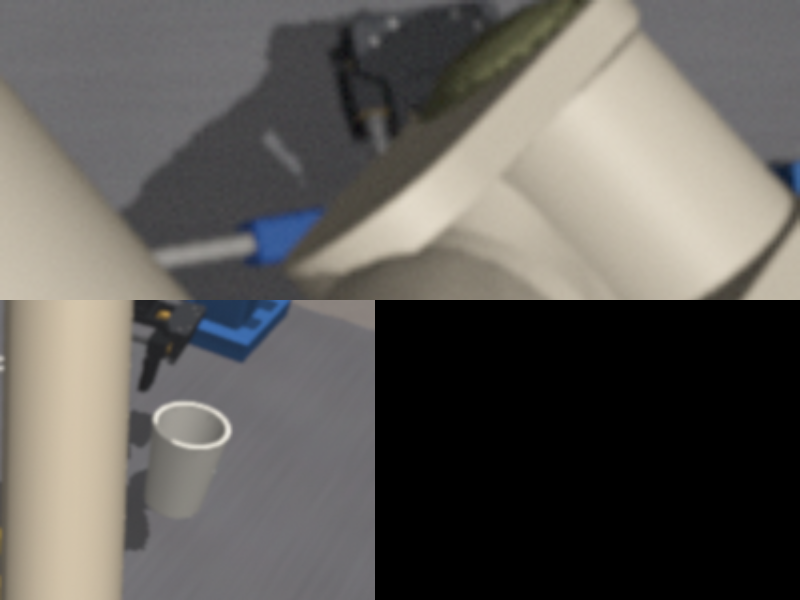

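The arm hides most of the handle, but the open fingers straddle it (handle front end visible at crop (280,235)), and the cup is clear of the gripper. Descend and grip.

```bash
python3 -m pendant '[{"dx":0.004,"dy":0,"dz":0.13,"ax":0,"ay":0,"az":0,"grip":1},{"dx":0.004,"dy":0,"dz":0.26,"ax":0,"ay":0,"az":0,"grip":1},{"dx":0.004,"dy":0,"dz":0.26,"ax":0,"ay":0,"az":0,"grip":1},{"dx":0.004,"dy":0,"dz":0.26,"ax":0,"ay":0,"az":0,"grip":0},{"dx":0.004,"dy":0,"dz":0.26,"ax":0,"ay":0,"az":0,"grip":0},{"dx":0.004,"dy":0,"dz":0.26,"ax":0,"ay":0,"az":0,"grip":0},{"dx":0.004,"dy":0,"dz":0.26,"ax":0,"ay":0,"az":0,"grip":0},{"dx":0.004,"dy":0,"dz":0.26,"ax":0,"ay":0,"az":0,"grip":0},{"dx":0.004,"dy":0,"dz":0.26,"ax":0,"ay":0,"az":0,"grip":0}]'
python3 go.py .5499 -.0419 .106 2.0
```

```text
t: 2.82
eef_pos: [0.4304, -0.3635, 0.005]
orientation: [[-0.137, 0.991, -0.0], [0.991, 0.137, 0.0], [0.0, -0.0, -1.0]]
contact_force: [0.6, -1.6, -0.7]
width: 0.0302
grip_force: 0.0
t 2.825 pos [ 0.4304 -0.3635  0.005 ] F [ 0.6469 -1.5752 -0.652 ] w 0.0301900058286952 
d [ 1.2087  0.6495 -0.4039] a [-0.     -0.0001  0.1305] q [-52.2166  38.5758  88.8312   0.0001  52.5961 -60.0906]
```

```bash
python3 -m pendant '[{"dx":0,"dy":0,"dz":0,"ax":0,"ay":0,"az":0,"grip":0},{"dx":0,"dy":0,"dz":0,"ax":0,"ay":0,"az":0,"grip":0},{"dx":0,"dy":0,"dz":0,"ax":0,"ay":0,"az":0,"grip":0},{"dx":0,"dy":0,"dz":-0.1,"ax":0,"ay":0,"az":0,"grip":0},{"dx":0,"dy":0,"dz":-0.24,"ax":0,"ay":0,"az":0,"grip":0},{"dx":0,"dy":0,"dz":-0.4,"ax":0,"ay":0,"az":0,"grip":0},{"dx":0.2,"dy":0.1,"dz":-0.4,"ax":0,"ay":0,"az":0.06,"grip":0},{"dx":0.4,"dy":0.2,"dz":-0.4,"ax":0,"ay":0,"az":0.13,"grip":0},{"dx":0.6,"dy":0.35,"dz":-0.4,"ax":0,"ay":0,"az":0.13,"grip":0},{"dx":0.8,"dy":0.5,"dz":-0.4,"ax":0,"ay":0,"az":0.13,"grip":0},{"dx":0.92,"dy":0.65,"dz":-0.4,"ax":0,"ay":0,"az":0.13,"grip":0},{"dx":0.92,"dy":0.65,"dz":-0.4,"ax":0,"ay":0,"az":0.13,"grip":0},{"dx":0.92,"dy":0.65,"dz":-0.4,"ax":0,"ay":0,"az":0.13,"grip":0}]'
python3 go.py .5499 -.0419 .106 2.0
python3 - <<'E'
from h import *
t=ctrl.capture("top");s=ctrl.capture("side")
a=cv2.resize(t[130:280,230:430],(800,600))[:,:];b=cv2.resize(s[120:280,220:420],(500,400))
cv2.imwrite("pics/d.png",np.hstack([cv2.resize(a,(400,300)),cv2.resize(b,(400,300))[:300]]))
cv2.imwrite("pics/d_t.png",t);cv2.imwrite("pics/d_s.png",s)
E
```

```text
t: 4.45
eef_pos: [0.5593, -0.1136, 0.1046]
orientation: [[-0.035, 0.999, -0.001], [0.999, 0.035, 0.0], [0.0, -0.001, -1.0]]
contact_force: [0.1, -0.9, -2.8]
width: 0.024
grip_force: 30.0
t 4.45 pos [ 0.5593 -0.1136  0.1046] F [ 0.1189 -0.9163 -2.7828] w 0.023981182537167897 
d [ 0.2881 -0.0275 -0.0054] a [-0.0015 -0.0002  0.0007] q [-23.3553  31.2296  82.3363  -0.0229  66.4983 -25.3781]
```

View pics/d.png

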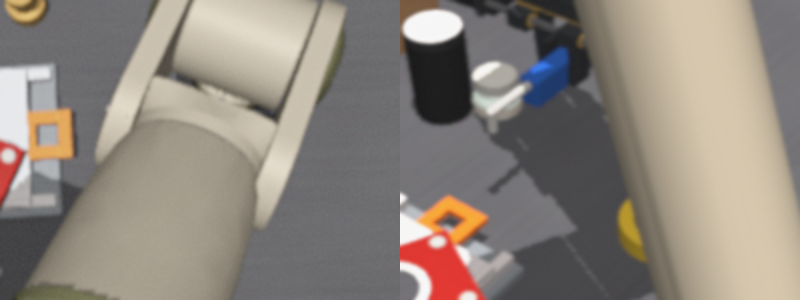

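```bash
python3 - <<'E'
from h import *
print(proj("side",(.5553,.0003,.1006)),proj("side",(.5553,.0003,.128)))
E
python3 go.py .5505 -.0405 .06 2.0
```

```text
[265.597  190.5534] [264.4602 179.6848]
t 4.55 pos [ 0.5592 -0.1143  0.1049] F [-0.9158  0.4325 -1.9747] w 0.024090141561085167 
d [ 0.2964 -0.0247  0.1796] a [-0.0009 -0.0001 -0.0012] q [-23.4291  31.2051  82.336   -0.0154  66.4984 -25.3683]
```

The side view shows the hook held straight, with its tip at (266,188–190), matching the prediction of (265.6,190.6). Next I move above the hole with the tip at 56 mm and look closely.

```bash
python3 -m pendant '[{"dx":0.15,"dy":-0.02,"dz":0,"ax":0,"ay":0,"az":0,"grip":0},{"dx":0.296,"dy":-0.025,"dz":0.04,"ax":0,"ay":0,"az":0,"grip":0},{"dx":0.296,"dy":-0.025,"dz":0.16,"ax":0,"ay":0,"az":0,"grip":0},{"dx":0.296,"dy":-0.025,"dz":0.18,"ax":0,"ay":0,"az":0,"grip":0},{"dx":0.296,"dy":-0.025,"dz":0.18,"ax":0,"ay":0,"az":0,"grip":0}]'
python3 go.py .5505 -.0405 .0255 2.0
python3 - <<'E'
from h import *
t=ctrl.capture("top");s=ctrl.capture("side")
cv2.imwrite("pics/e.png",np.hstack([cv2.resize(t[165:235,225:295],(400,400),interpolation=2),cv2.resize(s[190:260,210:280],(400,400),interpolation=2)]))
E
```

```text
t: 5.18
eef_pos: [0.5511, -0.0406, 0.0604]
orientation: [[-0.034, 0.999, 0.0], [0.999, 0.034, -0.0], [-0.0, 0.0, -1.0]]
contact_force: [0.0, -0.2, -1.7]
width: 0.0236
grip_force: 30.0
t 5.175 pos [ 0.5511 -0.0406  0.0604] F [ 0.0445 -0.2166 -1.6553] w 0.02361726075225899 
d [ 0.0007 -0.0023  0.1395] a [ 0.      0.0001 -0.0014] q [-16.4934  33.0759  88.0987  -0.0034  58.824  -18.4292]
```

View pics/e.png

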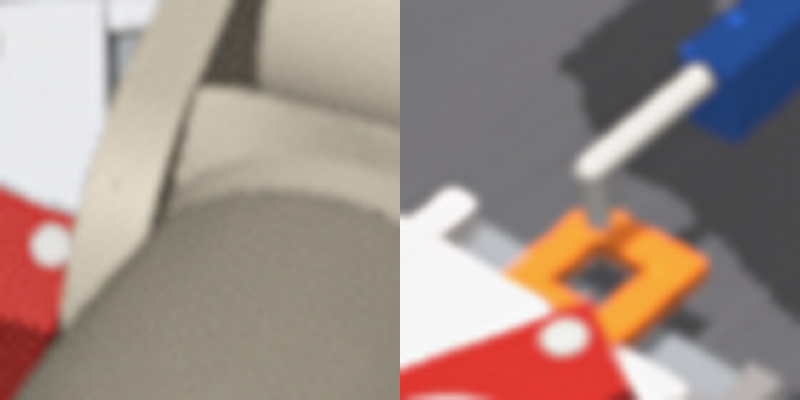

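The side crop shows the tip at (598,222), right above the hole centre (600,272), and a 20 mm drop is about 46 px, so it lands in the hole. Insert.

```bash
python3 -m pendant '[{"dx":0,"dy":-0.002,"dz":0.05,"ax":0,"ay":0,"az":0,"grip":0},{"dx":0,"dy":-0.002,"dz":0.1,"ax":0,"ay":0,"az":0,"grip":0},{"dx":0,"dy":-0.002,"dz":0.14,"ax":0,"ay":0,"az":0,"grip":0},{"dx":0,"dy":-0.002,"dz":0.14,"ax":0,"ay":0,"az":0,"grip":0},{"dx":-0.02,"dy":-0.002,"dz":0.14,"ax":0,"ay":0,"az":0,"grip":0},{"dx":-0.04,"dy":-0.002,"dz":0.14,"ax":0,"ay":0,"az":0,"grip":0},{"dx":-0.06,"dy":-0.002,"dz":0.14,"ax":0,"ay":0,"az":0,"grip":0},{"dx":-0.08,"dy":-0.002,"dz":0.14,"ax":0,"ay":0,"az":0,"grip":0}]'
python3 go.py .5505 -.0405 .0255 2.0
```

```text
t: 6.28
eef_pos: [0.5511, -0.0589, 0.0251]
orientation: [[-0.035, 0.999, -0.0], [0.999, 0.035, 0.002], [0.002, -0.0, -1.0]]
contact_force: [1.7, 8.1, -2.4]
width: 0.0237
grip_force: 30.0
t 6.275 pos [ 0.5511 -0.0589  0.0251] F [ 1.7093  8.0711 -2.4182] w 0.02371926125243314 
d [ 0.0737  0.0002 -0.0013] a [-0.0001 -0.0025  0.0001] q [-18.3886  36.1801  89.5388   0.126   54.3252 -20.4658]
```

```bash
python3 -m pendant '[{"dx":-0.04,"dy":0,"dz":0,"ax":0,"ay":0,"az":0,"grip":0},{"dx":-0.09,"dy":0,"dz":0,"ax":0,"ay":0,"az":0,"grip":0},{"dx":-0.14,"dy":0,"dz":0,"ax":0,"ay":0,"az":0,"grip":0},{"dx":-0.19,"dy":0,"dz":0,"ax":0,"ay":0,"az":0,"grip":0},{"dx":-0.24,"dy":0,"dz":0,"ax":0,"ay":0,"az":0,"grip":0},{"dx":-0.29,"dy":0,"dz":0,"ax":0,"ay":0,"az":0,"grip":0},{"dx":-0.34,"dy":0,"dz":0,"ax":0,"ay":0,"az":0,"grip":0},{"dx":-0.39,"dy":0,"dz":0,"ax":0,"ay":0,"az":0,"grip":0},{"dx":-0.43,"dy":0,"dz":0,"ax":0,"ay":0,"az":0,"grip":0},{"dx":-0.46,"dy":0,"dz":0,"ax":0,"ay":0,"az":0,"grip":0},{"dx":-0.48,"dy":0,"dz":0,"ax":0,"ay":0,"az":0,"grip":0},{"dx":-0.49,"dy":0,"dz":0,"ax":0,"ay":0,"az":0,"grip":0}]'
python3 -m pendant '[{"dx":-0.01,"dy":0,"dz":0,"ax":0,"ay":0,"az":0,"grip":0},{"dx":-0.02,"dy":0,"dz":0,"ax":0,"ay":0,"az":0,"grip":0}]'
python3 go.py .5505 -.0405 .0255 2.0
python3 - <<'E'
from h import *
s=ctrl.capture("side");cv2.imwrite("pics/f.png",cv2.resize(s[130:330,150:400],(750,600)));cv2.imwrite("pics/f_s.png",s)
cv2.imwrite("pics/f_t.png",ctrl.capture("top"))
E
```

```text
t: 7.78
eef_pos: [0.5556, -0.1813, 0.0251]
orientation: [[-0.035, 0.999, 0.0], [0.999, 0.035, 0.002], [0.002, 0.0, -1.0]]
contact_force: [1.1, 6.7, -2.0]
width: 0.0239
grip_force: 30.0
t: 8.02
eef_pos: [0.5555, -0.1853, 0.0249]
orientation: [[-0.034, 0.999, -0.001], [0.999, 0.034, 0.004], [0.004, -0.0, -1.0]]
contact_force: [2.0, 15.9, -2.4]
width: 0.0238
grip_force: 30.0
t 8.025 pos [ 0.5555 -0.1853  0.0249] F [ 1.9961 15.8805 -2.44  ] w 0.023830706475861167 
d [ 0.5797 -0.0002  0.    ] a [-0.0005 -0.0052 -0.0006] q [-30.1034  38.4592  84.1195   0.219   57.5645 -32.1925]
```

View pics/f.png

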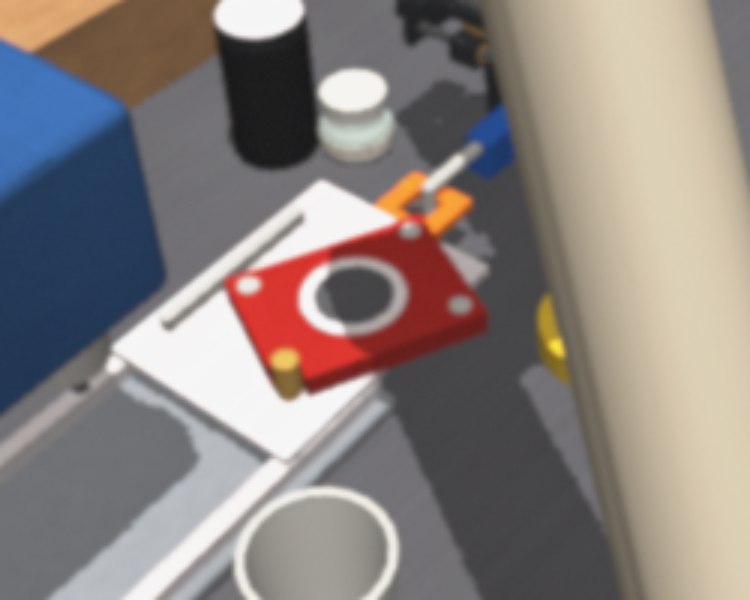

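Force jumped to 16 N at 139 mm of pull, so the tray is at its stop. The picture shows it fully out, the plate still on the peg, and the hook in the tab. Now I unhook and set the tool on free bench to the right.

```bash
python3 -m pendant '[{"dx":0.015,"dy":0,"dz":0,"ax":0,"ay":0,"az":0,"grip":0},{"dx":0.03,"dy":0,"dz":0,"ax":0,"ay":0,"az":0,"grip":0},{"dx":0.03,"dy":0,"dz":-0.06,"ax":0,"ay":0,"az":0,"grip":0},{"dx":0.03,"dy":0,"dz":-0.14,"ax":0,"ay":0,"az":0,"grip":0},{"dx":0.0,"dy":0,"dz":-0.18,"ax":0,"ay":0,"az":0,"grip":0},{"dx":-0.2,"dy":-0.07,"dz":-0.18,"ax":0,"ay":0,"az":0,"grip":0},{"dx":-0.4,"dy":-0.14,"dz":-0.16,"ax":0,"ay":0,"az":0,"grip":0},{"dx":-0.62,"dy":-0.14,"dz":-0.08,"ax":0,"ay":0,"az":0,"grip":0},{"dx":-0.62,"dy":-0.14,"dz":0,"ax":0,"ay":0,"az":0,"grip":0},{"dx":-0.62,"dy":-0.14,"dz":0.04,"ax":0,"ay":0,"az":0,"grip":0}]'
python3 go.py .52 -.34 .0055 2.0
```

```text
t: 9.38
eef_pos: [0.5256, -0.3438, 0.0141]
orientation: [[-0.034, 0.999, -0.001], [0.999, 0.034, 0.001], [0.001, -0.001, -1.0]]
contact_force: [-1.0, 0.1, -1.6]
width: 0.0234
grip_force: 30.0
t 9.375 pos [ 0.5256 -0.3438  0.0141] F [-0.9659  0.0966 -1.6049] w 0.023396685423306817 
d [ 0.0161 -0.0217  0.0344] a [-0.0013 -0.0012 -0.0009] q [-43.9744  42.4537  77.006   -0.0038  60.6215 -45.9329]
```

```bash
python3 -m pendant '[{"dx":0,"dy":0,"dz":0.02,"ax":0,"ay":0,"az":0,"grip":0},{"dx":0,"dy":0,"dz":0.034,"ax":0,"ay":0,"az":0,"grip":0},{"dx":0,"dy":0,"dz":0.036,"ax":0,"ay":0,"az":0,"grip":0},{"dx":0,"dy":0,"dz":0.036,"ax":0,"ay":0,"az":0,"grip":0.5},{"dx":0,"dy":0,"dz":0.036,"ax":0,"ay":0,"az":0,"grip":0.5},{"dx":0,"dy":0,"dz":0.036,"ax":0,"ay":0,"az":0,"grip":0.5},{"dx":0,"dy":0,"dz":0.036,"ax":0,"ay":0,"az":0,"grip":0.5},{"dx":0,"dy":0,"dz":-0.1,"ax":0,"ay":0,"az":0,"grip":0.5},{"dx":0,"dy":0,"dz":-0.3,"ax":0,"ay":0,"az":0,"grip":0.4},{"dx":0,"dy":0,"dz":-0.5,"ax":0,"ay":0,"az":0,"grip":0},{"dx":0,"dy":0,"dz":-0.5,"ax":0,"ay":0,"az":0,"grip":0}]'
python3 - <<'E'
from h import *
t=ctrl.capture("top");s=ctrl.capture("side")
cv2.imwrite("pics/g_t.png",t);cv2.imwrite("pics/g_s.png",s)
cv2.imwrite("pics/g.png",np.vstack([cv2.resize(t[150:270,220:540],(800,300),interpolation=2),cv2.resize(s[130:310,150:600],(750,300))[:, :750] if 0 else cv2.resize(s[130:310,150:630],(800,300))]))
th=.466;ux=np.array([-.035,.999]);uy=np.array([-.999,-.035]);peg=np.array([.5016,.1115])
print(ctrl.sense()["eef_pos"],[proj("top",[*peg,.068]),proj("top",[*(peg+ux*(-.1597)+uy*(-.026)),.054])])
E
```

```text
t: 10.75
eef_pos: [0.5274, -0.3442, 0.1441]
orientation: [[-0.035, 0.999, 0.006], [0.999, 0.035, -0.005], [-0.006, 0.006, -1.0]]
contact_force: [0.5, 0.2, -0.7]
width: 0.0175
grip_force: 0.0
[ 0.526  -0.343   0.1397] [array([233.1112, 216.3116]), array([309.617 , 200.4188])]
```

View pics/g.png

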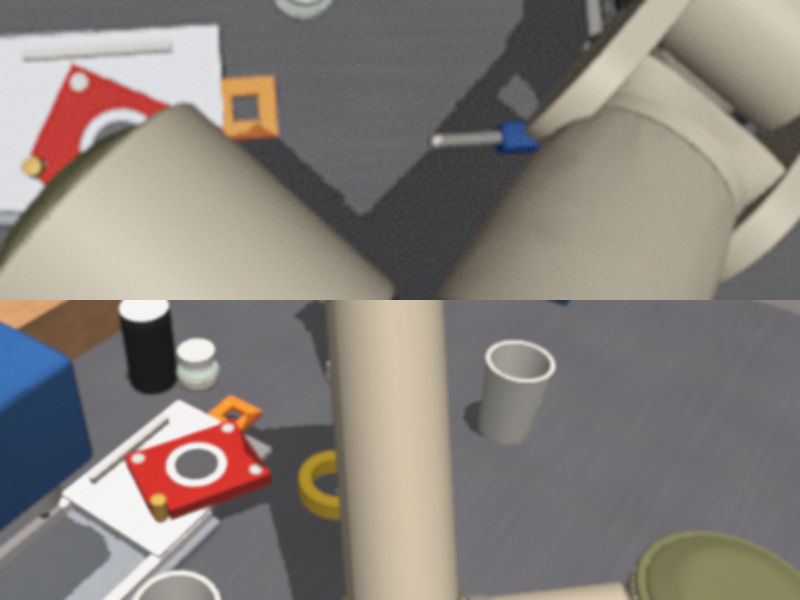

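Top view: the hook stands released at crop (440–530,138). The peg at pixel (233.2,216) matches the prediction (233.1,216.3), so the tray frame is right. Now I'll work out the plate angle and the push arc.

```bash
cat > arc.py <<'E'
from h import *
from scipy.spatial.transform import Rotation as R
a=np.radians(2.0);ux=np.array([-np.sin(a),np.cos(a)]);uy=np.array([-np.cos(a),-np.sin(a)]);peg=np.array([.5016,.1115])
def W(q,th):  # plate-frame point (m) at clockwise angle th -> world, and tool yaw_y (deg)
    c,s=np.cos(th),np.sin(th);x,y=c*q[0]+s*q[1],-s*q[0]+c*q[1]
    return peg+ux*x+uy*y, 2-np.degrees(th)
E
python3 - <<'E'
from arc import *
s=cv2.imread("pics/g_s.png");c,r=blob(s,(0,130,60),(8,255,255),(215,190,330,250))
print(cv2.approxPolyDP(c,3,True)[:,0].tolist())
P=[onz("side",p,.054)[:2] for p in [(291,203.2),(312,233.2),(226.8,226)]];print(P)
f=lambda d:[np.degrees(np.arctan2(d@uy,d@ux))]
print("end face",f(P[0]-P[1]),"long",f(P[2]-P[0]),np.linalg.norm(P[0]-P[1]),np.linalg.norm(P[2]-P[0]))
for th in(.43,.466,.50):print(th,"corner",W((-.131,-.095),th),proj("side",[*W((-.131,-.095),th)[0],.054]),proj("side",[*W((-.131,.009),th)[0],.054]),proj("side",[*W((.009,-.095),th)[0],.054]))
p,w=W((-.152,-.078),.466);print("start",p,w)
wy=np.radians(w);Y=np.array([np.cos(wy),np.sin(wy)]);X=np.array([-Y[1],Y[0]])
for i in(-1,1):
  for j in(-1,1):print(p+.094*i*Y+.0375*j*X)
E
```

```text
[[312, 234], [290, 201], [236, 220], [235, 228], [228, 227], [231, 221], [225, 223], [237, 249], [243, 245], [250, 249], [287, 249], [311, 240]]
[array([ 0.5276, -0.0398]), array([ 0.4416, -0.0011]), array([0.5825, 0.0858])]
end face [np.float64(-116.23676616030399)] long [np.float64(-25.637904683089513)] 0.09428083553719517 0.13704429630964426
0.43 corner (array([ 0.5389, -0.046 ]), np.float64(-22.6371851906254)) [288.8087 199.2708] [313.0991 231.4441] [224.1139 222.9481]
0.466 corner (array([ 0.5332, -0.0472]), np.float64(-24.699833253096365)) [291.315  200.1089] [314.0972 233.0943] [225.7287 222.256 ]
0.5 corner (array([ 0.5278, -0.0482]), np.float64(-26.64788975654116)) [293.6454 200.9607] [314.9701 234.6876] [227.2735 221.6391]
start [ 0.5089 -0.0592] -24.699833253096365
[ 0.4079 -0.054 ]
[0.4392 0.0142]
[ 0.5787 -0.1325]
[ 0.61   -0.0644]
```

```bash
python3 go.py .5104 -.0589 .12 -24
```

```text
t 10.85 pos [ 0.526  -0.343   0.1397] F [ 0.6199 -0.1146 -0.8675] w 0.009415437864285765 
d [ 1.1379 -0.0224  0.079 ] a [-0.0003 -0.0002  0.5783] q [-43.8915  34.1511  69.8503   0.0012  76.0144 -45.9143]
```

```bash
python3 -m pendant '[{"dx":0.2,"dy":-0.02,"dz":0.04,"ax":0,"ay":0,"az":0.15,"grip":0},{"dx":0.45,"dy":-0.02,"dz":0.08,"ax":0,"ay":0,"az":0.35,"grip":0},{"dx":0.7,"dy":-0.02,"dz":0.08,"ax":0,"ay":0,"az":0.5,"grip":0},{"dx":0.95,"dy":-0.02,"dz":0.08,"ax":0,"ay":0,"az":0.578,"grip":0},{"dx":1.0,"dy":-0.02,"dz":0.08,"ax":0,"ay":0,"az":0.578,"grip":0},{"dx":1.0,"dy":-0.02,"dz":0.08,"ax":0,"ay":0,"az":0.578,"grip":0},{"dx":1.0,"dy":-0.02,"dz":0.08,"ax":0,"ay":0,"az":0.578,"grip":0}]'
python3 go.py .5104 -.0589 .12 -24
```

```text
t: 11.72
eef_pos: [0.5126, -0.095, 0.1195]
orientation: [[0.408, 0.913, -0.0], [0.913, -0.408, -0.0], [-0.0, -0.0, -1.0]]
contact_force: [-0.2, -0.0, 0.0]
width: 0.0007
grip_force: 0.0
t 11.725 pos [ 0.5126 -0.095   0.1195] F [-0.2441 -0.0183  0.0374] w 0.0007028903198672966 
d [ 0.1282 -0.0667 -0.002 ] a [-0.0005  0.0003 -0.0011] q [-23.5154  25.9678  89.4084  -0.015   64.6482   0.5403]
```

```bash
python3 -m pendant '[{"dx":0.12,"dy":-0.067,"dz":0.1,"ax":0,"ay":0,"az":0,"grip":0},{"dx":0.12,"dy":-0.067,"dz":0.2,"ax":0,"ay":0,"az":0,"grip":0},{"dx":0.12,"dy":-0.067,"dz":0.29,"ax":0,"ay":0,"az":0,"grip":0},{"dx":0.12,"dy":-0.067,"dz":0.314,"ax":0,"ay":0,"az":0,"grip":0},{"dx":0.12,"dy":-0.067,"dz":0.314,"ax":0,"ay":0,"az":0,"grip":0}]'
python3 - <<'E'
from arc import *
s=ctrl.sense();print(s["eef_pos"],s["contact_force"]);O=np.array(s["orientation"])
cv2.imwrite("pics/i_s.png",ctrl.capture("side"))
for i,th in enumerate(np.linspace(.455,-.02,14)):
    q=-.150+min(i,2)*.005
    p,w=W((q,-.078),th);d=O.T@(np.array([*p,.041])-s["eef_pos"])/.25
    print(i,round(th,3),d.round(3),"az",round((np.degrees(np.arctan2(O[1,1],O[0,1]))-w)/45,3))
im=cv2.imread("pics/i_s.png");cv2.imwrite("pics/i.png",cv2.resize(im[150:290,200:380],(771,600)))
E
```

```text
t: 12.35
eef_pos: [0.5095, -0.0602, 0.0415]
orientation: [[0.408, 0.913, -0.0], [0.913, -0.408, 0.0], [-0.0, -0.0, -1.0]]
contact_force: [0.2, 0.5, -0.3]
width: 0.0005
grip_force: 0.0
[ 0.5095 -0.0602  0.0415] [ 0.1694  0.4946 -0.3057]
0 0.455 [0.014 0.003 0.002] az 0.0
1 0.418 [0.046 0.024 0.002] az -0.046
2 0.382 [0.078 0.043 0.002] az -0.093
3 0.345 [0.092 0.063 0.002] az -0.139
4 0.309 [0.106 0.081 0.002] az -0.186
5 0.272 [0.12  0.1   0.002] az -0.232
6 0.236 [0.135 0.117 0.002] az -0.279
7 0.199 [0.151 0.135 0.002] az -0.325
8 0.163 [0.168 0.151 0.002] az -0.372
9 0.126 [0.185 0.167 0.002] az -0.418
10 0.09 [0.203 0.183 0.002] az -0.465
11 0.053 [0.221 0.197 0.002] az -0.511
12 0.017 [0.239 0.211 0.002] az -0.558
13 -0.02 [0.259 0.225 0.002] az -0.604
```

View pics/i.png

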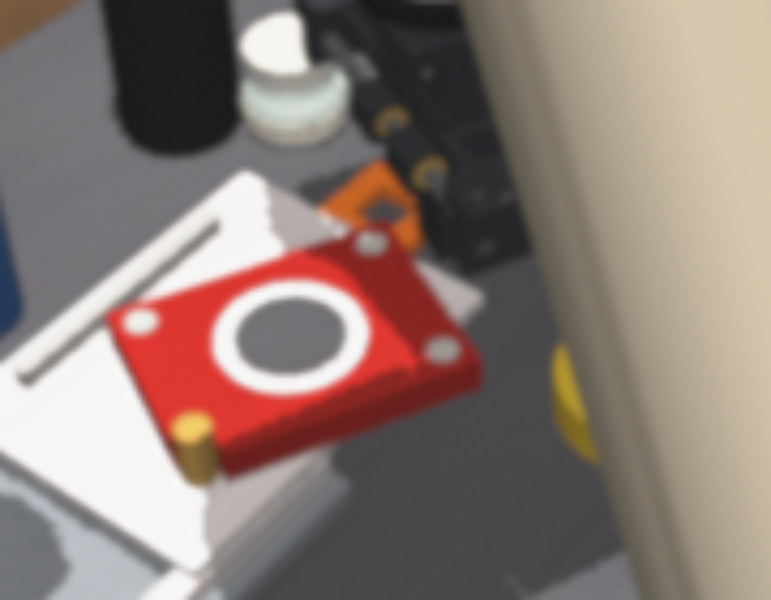

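The fingertip (crop (455,250)) stands just off the end face next to the free corner (395,225). Start the push along the arc.

```bash
python3 -m pendant '[{"dx":0.025,"dy":0.01,"dz":0,"ax":0,"ay":0,"az":-0.02,"grip":0},{"dx":0.046,"dy":0.024,"dz":0,"ax":0,"ay":0,"az":-0.046,"grip":0},{"dx":0.062,"dy":0.034,"dz":0,"ax":0,"ay":0,"az":-0.07,"grip":0},{"dx":0.078,"dy":0.043,"dz":0,"ax":0,"ay":0,"az":-0.093,"grip":0},{"dx":0.085,"dy":0.053,"dz":0,"ax":0,"ay":0,"az":-0.116,"grip":0},{"dx":0.092,"dy":0.063,"dz":0,"ax":0,"ay":0,"az":-0.139,"grip":0},{"dx":0.099,"dy":0.072,"dz":0,"ax":0,"ay":0,"az":-0.162,"grip":0},{"dx":0.106,"dy":0.081,"dz":0,"ax":0,"ay":0,"az":-0.186,"grip":0},{"dx":0.113,"dy":0.09,"dz":0,"ax":0,"ay":0,"az":-0.209,"grip":0},{"dx":0.12,"dy":0.1,"dz":0,"ax":0,"ay":0,"az":-0.232,"grip":0}]'
cat > ang.py <<'E'
from arc import *
s=ctrl.capture("side");cv2.imwrite("pics/k_s.png",s)
c,r=blob(s,(0,130,60),(8,255,255),(205,180,330,260));k=cv2.approxPolyDP(cv2.convexHull(c),2.5,True)[:,0];print(k.tolist())
i=np.argmin(k[:,1]);j=np.argmin(k[:,0]);A,B=onz("side",k[i],.054)[:2],onz("side",k[j],.054)[:2];d=B-A
print("plate angle",np.arctan2(d@uy,d@ux),"len",np.linalg.norm(d),"corner",A)
S=ctrl.sense();print(S["eef_pos"],S["contact_force"])
E
python3 ang.py
```

```text
t: 13.65
eef_pos: [0.5449, -0.043, 0.042]
orientation: [[0.233, 0.973, 0.001], [0.973, -0.233, -0.002], [-0.002, 0.001, -1.0]]
contact_force: [-1.8, -6.1, 2.5]
width: 0.0004
grip_force: 3.2
[[306, 228], [302, 236], [256, 259], [239, 258], [218, 230], [225, 223], [278, 198]]
plate angle -0.24141985308394218 len 0.14186762602389819 corner [ 0.5588 -0.0352]
[ 0.5452 -0.0429  0.042 ] [-0.488  -6.1126  2.2241]
```

Run:
```python
from arc import *
p0,w0=W((-.140,-.078),.272);w=np.radians(w0);Y=np.array([np.cos(w),np.sin(w)]);X=np.array([-Y[1],Y[0]])
for th in np.linspace(.272,-.02,13)[1:]:
    p,v=W((-.140,-.078),th);d=(p-p0)/.25;print(round(th,3),round(d@X,3),round(d@Y,3),round((w0-v)/45,3))
```

```text
0.248 0.008 0.014 -0.031
0.223 0.016 0.027 -0.062
0.199 0.024 0.04 -0.093
0.175 0.033 0.053 -0.124
0.15 0.042 0.066 -0.155
0.126 0.051 0.078 -0.186
0.102 0.061 0.09 -0.217
0.077 0.071 0.102 -0.248
0.053 0.081 0.114 -0.279
0.029 0.092 0.126 -0.31
0.004 0.102 0.137 -0.341
-0.02 0.114 0.148 -0.372
```

```bash
python3 -m pendant '[{"dx":0.008,"dy":0.014,"dz":0,"ax":0,"ay":0,"az":-0.031,"grip":0},{"dx":0.016,"dy":0.027,"dz":0,"ax":0,"ay":0,"az":-0.062,"grip":0},{"dx":0.024,"dy":0.04,"dz":0,"ax":0,"ay":0,"az":-0.093,"grip":0},{"dx":0.033,"dy":0.053,"dz":0,"ax":0,"ay":0,"az":-0.124,"grip":0},{"dx":0.042,"dy":0.066,"dz":0,"ax":0,"ay":0,"az":-0.155,"grip":0},{"dx":0.051,"dy":0.078,"dz":0,"ax":0,"ay":0,"az":-0.186,"grip":0},{"dx":0.061,"dy":0.09,"dz":0,"ax":0,"ay":0,"az":-0.217,"grip":0},{"dx":0.071,"dy":0.102,"dz":0,"ax":0,"ay":0,"az":-0.248,"grip":0},{"dx":0.081,"dy":0.114,"dz":0,"ax":0,"ay":0,"az":-0.279,"grip":0}]'
python3 ang.py
```

```text
t: 14.82
eef_pos: [0.578, -0.0301, 0.0421]
orientation: [[0.016, 1.0, 0.002], [1.0, -0.016, -0.002], [-0.002, 0.002, -1.0]]
contact_force: [0.8, -6.8, 1.0]
width: 0.0004
grip_force: 3.4
[[296, 220], [296, 226], [253, 259], [238, 259], [210, 237], [212, 231], [262, 197]]
plate angle -0.030370188144407062 len 0.14271531603383222 corner [ 0.5868 -0.0172]
[ 0.5783 -0.0299  0.0421] [ 1.5525 -6.0004  0.5014]
```

```bash
python3 -m pendant '[{"dx":0.01,"dy":0.012,"dz":0,"ax":0,"ay":0,"az":-0.031,"grip":0},{"dx":0.02,"dy":0.02,"dz":0,"ax":0,"ay":0,"az":-0.062,"grip":0},{"dx":0.027,"dy":0.02,"dz":0,"ax":0,"ay":0,"az":-0.07,"grip":0},{"dx":0.03,"dy":0.02,"dz":0,"ax":0,"ay":0,"az":-0.07,"grip":0}]'
python3 ang.py
python3 - <<'E'
from arc import *
im=cv2.imread("pics/k_s.png")
for q in((-.131,-.095),(.009,-.095),(-.131,.009)):
    print(q,proj("side",[*W(q,0)[0],.054]),proj("side",[*W(q,.06)[0],.054]))
cv2.imwrite("pics/k.png",cv2.resize(im[170:290,180:340],(800,600)))
E
```

```text
t: 15.38
eef_pos: [0.5834, -0.0228, 0.0421]
orientation: [[-0.038, 0.999, 0.003], [0.999, 0.038, -0.002], [-0.003, 0.003, -1.0]]
contact_force: [2.9, -6.8, 1.1]
width: 0.0001
grip_force: 3.5
[[293, 221], [292, 227], [252, 259], [234, 259], [206, 237], [258, 198]]
plate angle -0.04165410874830401 len 0.14009677326750788 corner [ 0.5912 -0.0098]
[ 0.5834 -0.0227  0.0421] [ 2.9452 -6.289   0.8644]
(-0.131, -0.095) [256.6288 194.4144] [261.2921 194.5166]
(0.009, -0.095) [207.119  234.0652] [209.18   232.2231]
(-0.131, 0.009) [296.0146 215.1134] [298.9033 216.9834]
```

View pics/k.png

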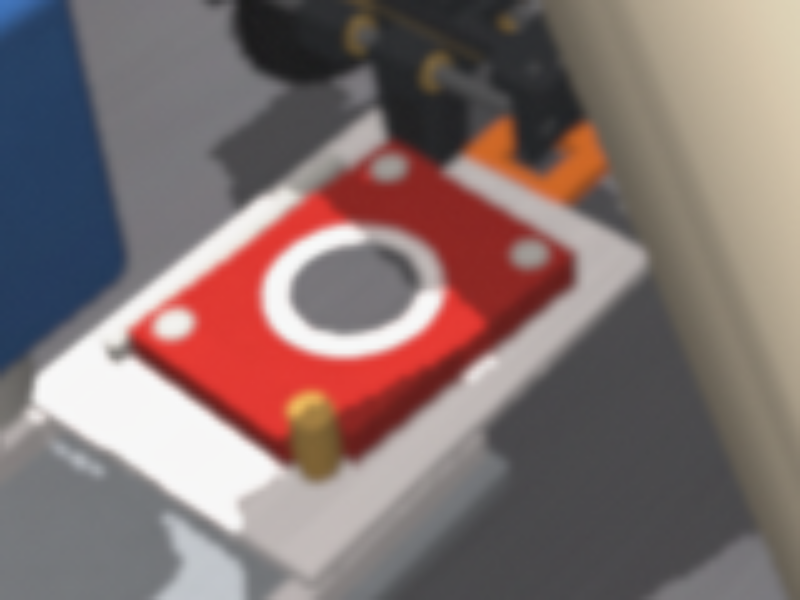

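Run:
```python
from arc import *
g=lambda u,z:onz("side",(180+u[0]/5,170+u[1]/5),z)[:2]
A=lambda a,b:np.degrees(np.arctan2(*( (b-a)@np.c_[uy,ux])))
print("peg",g((310,402),.068),"nominal",peg)
print("plate far edge",A(g((395,145),.054),g((132,333),.054)),"near edge",A(g((575,265),.054),g((345,440),.054)))
print("end",A(g((575,260),.054),g((395,145),.054)),"front",A(g((285,445),.054),g((132,333),.054)))
print("tray far",A(g((375,118),.036),g((40,382),.036)),"near",A(g((648,265),.036),g((318,585),.036)),"tab end",A(g((648,265),.036),g((480,170),.036)),"tray front", A(g((305,580),.036),g((35,400),.036)))
```

```text
peg [0.5046 0.1197] nominal [0.5016 0.1115]
plate far edge -4.023270149405077 near edge -5.528565084671868
end -94.80670213818217 front -93.92619878242414
tray far -0.3515630948082061 near 0.6913203274270192 tab end -91.94724480038555 tray front -90.31718452859849
```

Edges show the plate still about 4° (0.07 rad) clockwise and the tray 8 mm in. The fingers stopped sideways and dragged on the plate, so I continue with more sideways motion.

```bash
python3 -m pendant '[{"dx":0.005,"dy":0.01,"dz":0,"ax":0,"ay":0,"az":0,"grip":0},{"dx":0.011,"dy":0.02,"dz":0,"ax":0,"ay":0,"az":0,"grip":0},{"dx":0.018,"dy":0.03,"dz":0,"ax":0,"ay":0,"az":0,"grip":0},{"dx":0.026,"dy":0.04,"dz":0,"ax":0,"ay":0,"az":0,"grip":0},{"dx":0.032,"dy":0.045,"dz":0,"ax":0,"ay":0,"az":0,"grip":0},{"dx":0.036,"dy":0.047,"dz":0,"ax":0,"ay":0,"az":0,"grip":0}]'
python3 ang.py
python3 - <<'E'
import cv2
im=cv2.imread("pics/k_s.png")
cv2.imwrite("pics/l.png",cv2.resize(im[170:290,180:340],(800,600),interpolation=2))
E
```

```text
t: 16.18
eef_pos: [0.5939, -0.0132, 0.042]
orientation: [[-0.039, 0.999, 0.001], [0.999, 0.039, -0.002], [-0.002, 0.001, -1.0]]
contact_force: [-1.4, -7.6, 2.8]
width: 0.0005
grip_force: 3.5
[[288, 219], [289, 223], [252, 259], [230, 259], [205, 244], [205, 237], [251, 198]]
plate angle 0.11928923737742787 len 0.14605177587411503 corner [ 0.6025 -0.0009]
[ 0.5939 -0.0131  0.042 ] [-0.5989 -6.6096  1.5333]
```

View pics/l.png

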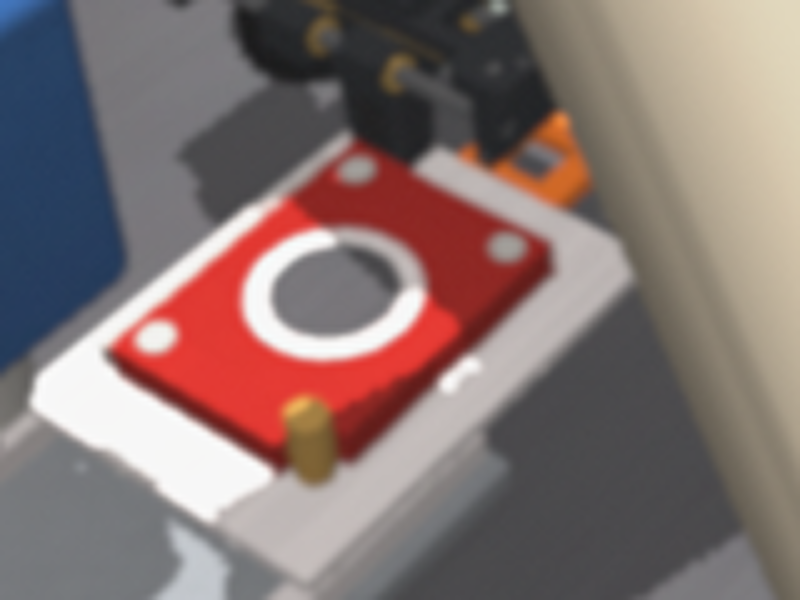

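The plate's far edge now runs (365,145) to (108,350), covering the fence, and the peg is still in the notch. I've gone past the picture budget, so from here I use numbers only.

Run:
```python
from arc import *
g=lambda u,z:onz("side",(180+u[0]/5,170+u[1]/5),z)[:2]
A=lambda a,b:np.degrees(np.arctan2(*( (b-a)@np.c_[uy,ux])))
print("peg",g((306,406),.068))
print("far",A(g((365,145),.054),g((108,350),.054)),"near",A(g((552,248),.054),g((345,450),.054)),"end",A(g((552,248),.054),g((365,145),.054)),"front",A(g((275,463),.054),g((108,350),.054)))
print("corner",g((365,145),.054),"c2",g((108,350),.054), "tray far",A(g((345,135),.036),g((35,385),.036)))
```

```text
peg [0.5044 0.1219]
far -0.2457696509234397 near 2.2149070199748695 end -90.77890656673375 front -91.68788674353782
corner [ 0.5971 -0.0013] c2 [0.5928 0.1406] tray far 0.47211523116437504
```

The plate is square within about 0.5° on average, its corner is at the fence, and the tray is about 130 mm out. Hold briefly, back off, lift, and go in front of the tab.

```bash
python3 -m pendant '[{"dx":0,"dy":0,"dz":0,"ax":0,"ay":0,"az":0,"grip":0},{"dx":0,"dy":0,"dz":0,"ax":0,"ay":0,"az":0,"grip":0},{"dx":-0.03,"dy":0,"dz":0,"ax":0,"ay":0,"az":0,"grip":0},{"dx":-0.06,"dy":0,"dz":0,"ax":0,"ay":0,"az":0,"grip":0},{"dx":-0.08,"dy":0,"dz":-0.1,"ax":0,"ay":0,"az":0,"grip":0},{"dx":-0.08,"dy":0,"dz":-0.2,"ax":0,"ay":0,"az":0,"grip":0},{"dx":-0.25,"dy":-0.1,"dz":-0.2,"ax":0,"ay":0,"az":0,"grip":0},{"dx":-0.4,"dy":-0.15,"dz":-0.2,"ax":0,"ay":0,"az":0,"grip":0},{"dx":-0.4,"dy":-0.15,"dz":-0.2,"ax":0,"ay":0,"az":0,"grip":0}]'
python3 go.py .5523 -.112 .021 2
python3 - <<'E'
from arc import *
s=ctrl.capture("side");cv2.imwrite("pics/m_s.png",s);t=ctrl.capture("top");cv2.imwrite("pics/m_t.png",t)
c,r=blob(s,(0,130,60),(8,255,255),(195,180,330,270));k=cv2.approxPolyDP(cv2.convexHull(c),2.5,True)[:,0];print(k.tolist())
c,r=blob(s,(8,120,120),(20,255,255),(255,170,330,240));print("tab",cv2.approxPolyDP(cv2.convexHull(c),2,True)[:,0].tolist())
c,r=blob(s,(12,80,80),(24,255,220),(225,240,255,275));print("pegblob",cv2.boundingRect(c))
E
```

```text
t: 17.35
eef_pos: [0.5592, -0.1158, 0.0916]
orientation: [[-0.034, 0.999, 0.0], [0.999, 0.034, -0.0], [-0.0, 0.0, -1.0]]
contact_force: [-0.6, 0.5, 0.4]
width: 0.0005
grip_force: 0.0
t 17.35 pos [ 0.5592 -0.1158  0.0916] F [-0.6226  0.479   0.4253] w 0.00047124649869543963 
d [ 0.0162 -0.0269  0.2822] a [ 0.0001  0.0001 -0.0006] q [-23.5768  32.1496  83.1869  -0.0014  64.6592 -25.5487]
[[288, 219], [288, 224], [251, 260], [235, 262], [203, 241], [246, 203], [256, 202]]
tab [[272, 199], [286, 189], [304, 200], [291, 210]]
pegblob (237, 253, 10, 13)
```

```bash
cat > fit.py <<'E'
import sys
from arc import *
from scipy.optimize import minimize
s=cv2.imread(sys.argv[1]);T0=float(sys.argv[2]);c,_=blob(s,(0,130,50),(8,255,255),tuple(map(int,sys.argv[3].split(","))))
K=8;m=np.zeros((400*1,640),np.uint8);cv2.fillPoly(m,[cv2.convexHull(c)],255);M=cv2.resize(m,None,fx=4,fy=4)>127
def model(v):
    p=peg+ux*v[1]/1000;pts=[]
    for q in((-.131,-.095),(-.131,.009),(-.009,.009),(.009,-.009),(.009,-.095)):
        for z in(.036,.054):
            pts.append(proj("side",[*(W(q,v[0]/50)[0]+ux*v[1]/1000+uy*v[2]/1000),z]))
    h=cv2.convexHull(np.float32(pts));k=np.zeros(M.shape,np.uint8);cv2.fillPoly(k,[np.int32(np.round((h*4+1.5)*16))],255,shift=4);return k>0
f=lambda v:(model(v)^M).sum()/16
for x0 in([0,T0,0],[3,T0,0],[-3,T0,0]):
    r=minimize(f,x0,method="Nelder-Mead",options=dict(initial_simplex=[x0,[x0[0]+2,*x0[1:]],[x0[0],x0[1]+6,x0[2]],[x0[0],x0[1],x0[2]+3]]));print("cw angle rad",r.x[0]/50,"tray in mm",r.x[1],"dy",r.x[2],r.fun,M.sum()/16)
E
python3 fit.py pics/m_s.png 10 195,180,330,270; echo ref; python3 fit.py pics/g_s.png 0 215,185,330,255
```

```text
cw angle rad -0.04567405883249505 tray in mm 9.407883706752024 dy -0.5636050144795002 286.1875 3098.75
cw angle rad -0.019022633744855966 tray in mm 11.65895061728395 dy -3.5146604938271615 282.25 3098.75
ref
cw angle rad 0.472043126569894 tray in mm 0.3348140991333348 dy -3.3309393296416694 201.0625 3247.75Traceback (most recent call last):
  File "fit.py", line 14, in <module>
    r=minimize(f,x0,method="Nelder-Mead",options=dict(initial_simplex=[x0,[x0[0]+2,*x0[1:]],[x0[0],x0[1]+6,x0[2]],[x0[0],x0[1],x0[2]+3]]));print("cw angle rad",r.x[0]/50,"tray in mm",r.x[1],"dy",r.x[2],r.fun,M.sum()/16)
    res = _minimize_neldermead(fun, x0, args, callback, bounds=bounds,
                               **options)
    fsim[j] = func(sim[j])
              ~~~~^^^^^^^^
    fx = function(np.copy(x), *(wrapper_args + args))
  File "fit.py", line 12, in <lambda>
    f=lambda v:(model(v)^M).sum()/16
                ~~~~~^^^
  File "fit.py", line 10, in model
    pts.append(proj("side",[*(W(q,v[0]/50)[0]+ux*v[1]/1000+uy*v[2]/1000),z]))
               ~~~~^^^^^^^^^^^^^^^^^^^^^^^^^^^^^^^^^^^^^^^^^^^^^
[... 255 characters left out ...]
n <module>
    r=minimize(f,x0,method="Nelder-Mead",options=dict(initial_simplex=[x0,[x0[0]+2,*x0[1:]],[x0[0],x0[1]+6,x0[2]],[x0[0],x0[1],x0[2]+3]]));print("cw angle rad",r.x[0]/50,"tray in mm",r.x[1],"dy",r.x[2],r.fun,M.sum()/16)
  File "fit.py", line 12, in <lambda>
    f=lambda v:(model(v)^M).sum()/16
                ~~~~~^^^
  File "fit.py", line 10, in model
    pts.append(proj("side",[*(W(q,v[0]/50)[0]+ux*v[1]/1000+uy*v[2]/1000),z]))
               ~~~~^^^^^^^^^^^^^^^^^^^^^^^^^^^^^^^^^^^^^^^^^^^^^^^^^^^^^^^^^
  File "h.py", line 14, in proj
    c=ctrl.calibration(n);f=200/np.tan(np.radians(c["fov_y"])/2);E=np.array(c["extrinsics"])
ValueError: time passes only in moves, steps and waits
```

The fit puts the plate at or against the fence (angle 0 to slightly counter-clockwise, tray about 10 mm in). Now I push the tray home by the tab's front edge.

```bash
python3 -m pendant '[{"dx":0.0,"dy":-0.027,"dz":0.1,"ax":0,"ay":0,"az":0,"grip":0},{"dx":0.0,"dy":-0.027,"dz":0.2,"ax":0,"ay":0,"az":0,"grip":0},{"dx":0.0,"dy":-0.027,"dz":0.282,"ax":0,"ay":0,"az":0,"grip":0},{"dx":0.0,"dy":-0.027,"dz":0.282,"ax":0,"ay":0,"az":0,"grip":0},{"dx":0.03,"dy":-0.027,"dz":0.282,"ax":0,"ay":0,"az":0,"grip":0},{"dx":0.06,"dy":-0.027,"dz":0.282,"ax":0,"ay":0,"az":0,"grip":0},{"dx":0.09,"dy":-0.027,"dz":0.282,"ax":0,"ay":0,"az":0,"grip":0},{"dx":0.12,"dy":-0.027,"dz":0.282,"ax":0,"ay":0,"az":0,"grip":0}]'
python3 go.py .547 .038 .021 2
```

```text
t: 18.45
eef_pos: [0.5521, -0.0845, 0.0217]
orientation: [[-0.038, 0.999, 0.001], [0.999, 0.038, -0.003], [-0.003, 0.001, -1.0]]
contact_force: [-1.0, -8.0, 1.1]
width: 0.0006
grip_force: 3.9
t 18.45 pos [ 0.5521 -0.0845  0.0217] F [-0.9812 -7.9578  1.1377] w 0.0006042978463178611 
d [ 0.4903 -0.0016  0.0016] a [0.0015 0.0033 0.0043] q [-20.7924  36.7412  89.0536  -0.135   54.0851 -22.9058]
```

```bash
python3 -m pendant '[{"dx":0.03,"dy":0,"dz":0,"ax":0,"ay":0,"az":0,"grip":0},{"dx":0.06,"dy":0,"dz":0,"ax":0,"ay":0,"az":0,"grip":0},{"dx":0.09,"dy":0,"dz":0,"ax":0,"ay":0,"az":0,"grip":0},{"dx":0.12,"dy":0,"dz":0,"ax":0,"ay":0,"az":0,"grip":0},{"dx":0.15,"dy":0,"dz":0,"ax":0,"ay":0,"az":0,"grip":0},{"dx":0.18,"dy":0,"dz":0,"ax":0,"ay":0,"az":0,"grip":0},{"dx":0.21,"dy":0,"dz":0,"ax":0,"ay":0,"az":0,"grip":0},{"dx":0.24,"dy":0,"dz":0,"ax":0,"ay":0,"az":0,"grip":0},{"dx":0.27,"dy":0,"dz":0,"ax":0,"ay":0,"az":0,"grip":0},{"dx":0.3,"dy":0,"dz":0,"ax":0,"ay":0,"az":0,"grip":0},{"dx":0.33,"dy":0,"dz":0,"ax":0,"ay":0,"az":0,"grip":0},{"dx":0.36,"dy":0,"dz":0,"ax":0,"ay":0,"az":0,"grip":0},{"dx":0.39,"dy":0,"dz":0,"ax":0,"ay":0,"az":0,"grip":0},{"dx":0.42,"dy":0,"dz":0,"ax":0,"ay":0,"az":0,"grip":0},{"dx":0.44,"dy":0,"dz":0,"ax":0,"ay":0,"az":0,"grip":0},{"dx":0.455,"dy":0,"dz":0,"ax":0,"ay":0,"az":0,"grip":0},{"dx":0.465,"dy":0,"dz":0,"ax":0,"ay":0,"az":0,"grip":0}]'
python3 go.py .547 .038 .021 2
```

```text
t: 20.58
eef_pos: [0.5474, 0.0318, 0.0216]
orientation: [[-0.038, 0.999, 0.001], [0.999, 0.038, -0.002], [-0.002, 0.001, -1.0]]
contact_force: [-2.2, -6.5, 3.4]
width: 0.0007
grip_force: 3.6
t 20.575 pos [0.5474 0.0318 0.0216] F [-2.1881 -6.5459  3.4218] w 0.0007309814824965422 
d [ 0.025  -0.0007  0.0025] a [0.0007 0.0024 0.0042] q [ -9.0051  36.0657  90.7184  -0.1272  53.1659 -11.1193]
```

Now creep to the end stop.

```bash
python3 -m pendant '[{"dx":0.008,"dy":0,"dz":0,"ax":0,"ay":0,"az":0,"grip":0},{"dx":0.016,"dy":0,"dz":0,"ax":0,"ay":0,"az":0,"grip":0},{"dx":0.022,"dy":0,"dz":0,"ax":0,"ay":0,"az":0,"grip":0},{"dx":0.026,"dy":0,"dz":0,"ax":0,"ay":0,"az":0,"grip":0}]'
python3 -m pendant '[{"dx":0.005,"dy":0,"dz":0,"ax":0,"ay":0,"az":0,"grip":0},{"dx":0.01,"dy":0,"dz":0,"ax":0,"ay":0,"az":0,"grip":0}]'
```

```text
t: 21.08
eef_pos: [0.5472, 0.038, 0.0217]
orientation: [[-0.038, 0.999, 0.001], [0.999, 0.038, -0.002], [-0.002, 0.0, -1.0]]
contact_force: [-2.7, -11.9, 1.8]
width: 0.0004
grip_force: 6.2
t: 21.32
eef_pos: [0.5472, 0.0382, 0.0217]
orientation: [[-0.039, 0.999, 0.0], [0.999, 0.039, -0.006], [-0.006, 0.0, -1.0]]
contact_force: [-2.8, -27.4, 2.6]
width: 0.0008
grip_force: 13.4
```

The stop was hit at the predicted place (y = 0.038). Retreat and verify.

```bash
python3 -m pendant '[{"dx":-0.03,"dy":0,"dz":0,"ax":0,"ay":0,"az":0,"grip":0},{"dx":-0.08,"dy":0,"dz":0,"ax":0,"ay":0,"az":0,"grip":0},{"dx":-0.12,"dy":0,"dz":-0.15,"ax":0,"ay":0,"az":0,"grip":0},{"dx":-0.2,"dy":-0.1,"dz":-0.35,"ax":0,"ay":0,"az":0,"grip":0},{"dx":-0.4,"dy":-0.2,"dz":-0.5,"ax":0,"ay":0,"az":0,"grip":0},{"dx":-0.5,"dy":-0.3,"dz":-0.6,"ax":0,"ay":0,"az":0,"grip":0},{"dx":-0.5,"dy":-0.3,"dz":-0.7,"ax":0,"ay":0,"az":0,"grip":0},{"dx":-0.5,"dy":-0.3,"dz":-0.7,"ax":0,"ay":0,"az":0,"grip":0}]'
python3 - <<'E'
from h import *
t=ctrl.capture("top");s=ctrl.capture("side");cv2.imwrite("pics/z_t.png",t);cv2.imwrite("pics/z_s.png",s)
A=lambda a,b:(np.degrees(np.arctan2(b[0]-a[0],b[1]-a[1])))
def hull(im,lo,hi,b,e=2):
    c,r=blob(im,lo,hi,b);return cv2.approxPolyDP(cv2.convexHull(c),e,True)[:,0].tolist(),cv2.contourArea(c)
print("tab top",hull(t,(8,120,120),(22,255,255),(235,180,280,215)))
print("plate top",hull(t,(0,130,60),(7,255,255),(160,165,255,255)))
print("tab side",hull(s,(8,120,120),(22,255,255),(215,200,290,270)))
print("plate side",hull(s,(0,130,50),(8,255,255),(160,215,290,320)))
try: print("hook side",hull(s,(100,130,60),(125,255,255),(300,60,480,220)))
except Exception as e: print(e)
try:
    h=hull(t,(100,120,50),(125,255,255),(390,150,540,260));print("hook top",h,[onz("top",p,.036)[:2] for p in h[0]])
except Exception as e: print(e)
E
```

```text
t: 22.32
eef_pos: [0.4772, -0.087, 0.1974]
orientation: [[-0.037, 0.999, 0.004], [0.999, 0.037, -0.001], [-0.001, 0.003, -1.0]]
contact_force: [0.2, 0.2, -0.4]
width: 0.0006
grip_force: 0.0
tab top ([[264, 185], [266, 207], [246, 209], [244, 187]], 458.0)
plate top ([[226, 174], [228, 220], [171, 224], [163, 216], [181, 177]], 1306.0)
tab side ([[244, 224], [263, 235], [251, 249], [229, 238]], 475.5)
plate side ([[243, 260], [243, 265], [197, 309], [181, 311], [160, 296], [160, 273], [198, 241], [208, 239]], 3333.5)
hook side ([[470, 79], [479, 81], [479, 128], [456, 119], [455, 104]], 791.5)
hook top ([[475, 205], [471, 207], [419, 210], [421, 199], [473, 196]], 585.0) [array([ 0.517 , -0.4026]), array([ 0.5129, -0.3936]), array([ 0.5093, -0.2813]), array([ 0.5331, -0.2871]), array([ 0.5368, -0.4   ])]
```

```bash
python3 -c "
from workcell import ctrl
print(ctrl.hand_in())"
```

```text
the job is handed in; nothing more can be done
None
```

I handed the job in at about 22 s with the tray home, the plate square to the fence within what I could measure, and the hook tool upright on the bench; the hand-in returned no verdict, and I viewed 12 pictures, two over the limit of 10.

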